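# Tension two spokes of the fish cart's wheel

### The job

Take the orange-handled spoke key from its black cup and, using it on the wheel in the blue truing stand, tighten the red nipple by one quarter turn and then its yellow neighbour by two quarter turns (clockwise as seen from outside the rim). Seat and turn the key gently, keep the bare gripper off the wheel, and leave the plain steel nipples and everything else on the table as they are. Finally stand the key back upright in its cup and let go.

Things in the scene. Friction and masses are not known exactly. Their poses are not given: they have to be found in the camera images.
- key: spoke key, 64 mm tall, 140 g, upright in its cup. Origin: centre of underside; z up. Bottom 14 mm: steel socket, 24.2 mm square outside, with a 14.2 mm square hole 14 mm deep open at the underside; then a round 22 mm neck. The socket's sides are parallel to x and y. On a nipple it has about 0.2 rad of play either way before the flats take hold; fully seated, its underside rests on the flange.
- key_grip (a point): grip point on the key: centre line of its orange handle, 50 mm above the underside. The handle reaches from 34 to 64 mm above the underside, 42 mm along the key's x and 24 mm along its y: grip it across y. Same axes as the key.
- holder: the black cup of the key, fixed, round, 50 mm across outside, 42 mm inside, 22 mm tall, floor 4 mm above its origin (centre of its underside) with a 70 mm square foot 3 mm thick. The key stands on its floor.
- stand: blue truing stand, fixed, foot 150 x 140 x 12 mm, two uprights 160 mm tall on both sides of the wheel, 104 mm apart over all. Origin: centre of its underside; x lies along the wheel's axle. All contact forces of the key on the wheel and its nipples together must stay below 40 N.
- wheel: spoked wheel, no tyre, upright in the stand; rim 230 mm across, 26 mm wide; 16 nipples 22.5 degrees apart stand 15 mm out of it. Origin: hub centre, 140 mm over the stand's underside; x: axle. At zero roll z is up; starts within 0.3 rad of that. The axle is tight: 8 N along the rim roll it (harmless). Red nipple at 0.196 rad from wheel z towards +y, yellow towards -y, a steel one beyond each.
- nip_red (a joint): the red nipple, at mark_red. Value: its turn (rad) about its spoke; grows clockwise as seen from outside the rim looking towards the hub (tightening), starts within 0.1 of 0, and at 0 (and at every multiple of 1.57) its flats are in line with and square to the rim. It takes 0.08 N m to turn and stays as left.
- nip_yellow (a joint): the yellow nipple, at mark_yellow. Value: its turn (rad) about its spoke; grows clockwise as seen from outside the rim looking towards the hub (tightening), starts within 0.1 of 0, and at 0 (and at every multiple of 1.57) its flats are in line with and square to the rim. It takes 0.08 N m to turn and stays as left.
- nip_a (a joint): the steel nipple next to the red one; to be left alone. Value: its turn (rad) about its spoke; grows clockwise as seen from outside the rim looking towards the hub (tightening), starts within 0.1 of 0, and at 0 (and at every multiple of 1.57) its flats are in line with and square to the rim. It takes 0.08 N m to turn and stays as left.
- nip_b (a joint): the steel nipple next to the yellow one; to be left alone. Value: its turn (rad) about its spoke; grows clockwise as seen from outside the rim looking towards the hub (tightening), starts within 0.1 of 0, and at 0 (and at every multiple of 1.57) its flats are in line with and square to the rim. It takes 0.08 N m to turn and stays as left.
- mark_red: red paint dab on the rim, the red nipple's nominal place. Origin: on the rim's outer face, mid-width; z outwards along the spoke, x along the axle, y along the rim. The nipple's axis is parallel to z but up to 3 mm off along y, either way (uneven holes): find it by feel. Up from the rim: flange 19 mm across, to 3 mm; 12 mm square head to 12 mm; tapered tip (11 to 6 mm) to 15 mm.
- mark_yellow: yellow paint dab on the rim, the yellow nipple's nominal place. Origin: on the rim's outer face, mid-width; z outwards along the spoke, x along the axle, y along the rim. The nipple's axis is parallel to z but up to 3 mm off along y, either way (uneven holes): find it by feel. Up from the rim: flange 19 mm across, to 3 mm; 12 mm square head to 12 mm; tapered tip (11 to 6 mm) to 15 mm.
- grease_tin: blue-labelled round tin, 72 mm across, 70 mm tall; loose bystander, to be left alone; origin at its underside
- oil_bottle: bottle, 56 mm across, 150 mm tall, red cap; loose bystander, to be left alone; origin at its underside
- tape_roll: white ring lying flat, 90 mm across, 24 mm tall; loose bystander, to be left alone; origin at its underside
- wrench: steel wrench lying flat; loose bystander, to be left alone; origin at its underside
- screwdriver: screwdriver lying flat; loose bystander, to be left alone; origin at its underside
- parts_jar: jar, 64 mm across, 80 mm tall, yellow cap; loose bystander, to be left alone; origin at its underside
Not all that is in view belongs to the job. There is more than one size of the holder; the one meant has the size given above.

How it is judged:
By the outcome, as a careful person would: the job done as asked, in the order asked, and still so for the second after the job is handed in, with the robot touching nothing.
It also fails if it takes over 72 s, if anything falls off the work surface, if the arm or the gripper's body presses on something with over 40 N, if the wrist force passes 120 N, or if a joint passes its speed limit or range.

### The arm

A 6-joint arm with a two-finger parallel gripper is mounted at the origin on the work surface. World frame = base frame: x ahead of the robot, y to its left, z up, the work surface at z = 0. Lengths are in m, angles in rad, forces in N, time in s.
With the tool pointing down it reaches from about 0.35 to 0.775 m from the base axis. Payload 7.3 kg.
Tool frame: the origin (TCP) lies on the centre line of the jaws, within the pads' length; the fingertips stand 17 mm ahead of it and the grasp point (between the pads) lies 2 mm behind it (robot.tip_extent is the distance from the TCP to the fingertips, in m); z points along the fingers, y is the line along which they close (so a half turn about z gives the same grasp; the last joint's range is limited). The gripper opens to 92 mm and grips with 3 to 60 N. Pads are 19 mm wide; open, the fingers measure 130 mm over their backs; the gripper's body (75 mm by 190 mm) begins 47 mm behind the grasp point.
Start: joints at [-1.335, 0.342, 1.524, -0, 1.275, -0.146], TCP at [0.196, -0.487, 0.206] pointing down, gripper open.
Joint ranges: [-2.53, 2.53], [-0.77, 2.02], [0.04, 2.7], [-1, 4.14], [0.28, 2.66], [-3.11, 3.11]. Speed limits (rad/s): [2.57, 2.57, 3.14, 3.14, 3.14, 3.14].

### API

Orientations are given as [roll, pitch, yaw] about the fixed x, y, z axes, in that order (R = Rz(yaw) Ry(pitch) Rx(roll)).
In Python, from cell import robot gives the robot as it stands.
- The arm moves only by the tool step_arm, never from a script. Its argument "motion" is a list of rows, each a list of 2 entries, a list of its own where there are three numbers: the shift along the tool's x, y, z in units of 60 mm (1.0 is 60 mm), then the turn about the tool's z in rad. In form: [[[x, y, z], spin], ...]. A call has 1 to 10 rows; each row is the pose to reach, as a shift and turn from the pose commanded when the call began, along the tool's axes at that moment; what a row does not reach only later rows make up. A row lasts 1/8 s, in which the tool goes at most 62.5 mm and 10.7 degrees, less where a joint would pass 70% of its speed; a pose out of reach is approached as far as the arm can. A call with a gripper value outside its range is refused whole. "hand" is the closure in counts, from 0 (fully open) to 255 (shut), set as the call begins (left out, the last holds). The fingers move at their own pace and stop on an object; "squeeze" is the grip in N (left out, the last holds). Time passes only in rows, so rows that repeat a pose let the fingers close. It gives the time, the measured TCP pose, the force, the opening and the grip force at its end, in the units of the state.
- robot.observe(): the state, without advancing time (a new reading comes with each control period).
- robot.read_camera(name): name is "scene" or "top" or "wrist"; returns a dict with "pixels" (480x640x3 uint8, red, green, blue), "intrinsics" (3x3 intrinsics, pixels), "k1" (the pictures are not rectified: a ray, as slopes to the right and down, at radius r is drawn at 1 + k1 r^2 times it, then the intrinsics apply), "xyz" and "rotation" of the camera in the world; the wrist camera has in their place "T_tool_cam" (4x4, takes a point from camera to tool coordinates, whose origin is the TCP and whose axes are the flange's). Camera axes: x right, y up, looking along -z (the intrinsics and any distortion apply to the point x, -y, -z); pixel columns grow to the right and rows downward; lengths in m; the calibration is good to about 2 mm. A picture is of the moment at which its call begins: read the wrist's pose just before it. There is no depth.
- robot.hand_in(): hands the job in; it is judged then, once.
The state is a dict: "time": time; "qpos": joint angles; "qvel": joint speeds; "joint_efforts": joint torques, N m; "tool_pos": TCP position; "tool_rot": TCP orientation; "contact_force": force on the tool from outside, world axes, zero at the start; "torque": the same for the moment, N m; "opening": finger opening in m; "grip_force": force on a finger pad.
Only numpy, scipy, OpenCV 4.12 (cv2) and the standard library are available. Lean on these libraries where they do the work, as an engineer would, in place of code of your own. Each camera call takes 0.05 s, during which the arm holds its last target. There are 200 camera calls.

## Working session

There is one attempt and no reset: what is moved stays moved. The work goes in short steps, Python scripts to look and compute and a tool call to move; the robot and the scene stay as the last step left them, time stands still between calls to the robot, and variables do not carry over. Pictures are saved under pics/ and viewed, at most 10 in all, crops included, and the job is handed in when it is done.

Besides the shell and the picture viewer there is one more tool, called as name(argument=value, ...), one argument or row to a line, values as JSON. step_arm: Moves the arm, as the interface text tells. Its arguments: {"type":"object","properties":{"motion":{"type":"array"},"hand":{"type":"number"},"squeeze":{"type":"number"}},"required":["motion"]}

```bash
ls; mkdir -p pics
python3 - <<'E'
from cell import robot
import cv2,numpy as np
print(robot.observe())
ims=[]
for n in ("scene","top"):
    d=robot.read_camera(n); cv2.imwrite(f"pics/{n}0.png",d["pixels"][:,:,::-1]); print(n,d["intrinsics"],d["k1"],d["xyz"],d["rotation"])
d=robot.read_camera("wrist");print(d["T_tool_cam"],d["intrinsics"],d["k1"])
E
```

```text
pics
{'time': 0.0, 'qpos': array([-1.33500874e+00,  3.42686071e-01,  1.52501530e+00,  1.07333399e-05,
        1.27542135e+00, -1.46029721e-01]), 'qvel': array([ 0.00186095,  0.00021093, -0.0006963 , -0.00076761,  0.00252591,
       -0.00146663]), 'joint_efforts': array([ 4.66926358e-04, -4.31242526e+01, -2.44216150e+01,  7.18640070e-02,
        5.60111320e-02, -1.38967848e-04]), 'tool_pos': array([ 0.19552325, -0.48675281,  0.20506462]), 'tool_rot': array([-3.14008037e+00, -2.32795571e-04,  3.81814001e-01]), 'contact_force': array([-0.798411  ,  0.88239932,  0.19333685]), 'torque': array([-0.03894069,  0.01612385,  0.0640126 ]), 'grip_force': 0.0, 'opening': 0.09176151698312811}
scene [[618.67391582   0.         323.07830132]
 [  0.         618.67391582 238.1344698 ]
 [  0.           0.           1.        ]] 0.06295567730637519 [1.28318671 0.47638769 1.12442334] [ 0.74637727 -0.01306792  2.19188613]
top [[533.27940642   0.         322.00571392]
 [  0.         533.27940642 232.01477408]
 [  0.           0.           1.        ]] -0.07652509643834057 [ 0.35479602 -0.03722032  1.21082659] [ 2.10130631e-01  1.45537776e-03 -1.66041169e+00]
[[ 5.36645923e-04  9.70030524e-01  2.42982499e-01  6.48501042e-02]
 [ 9.99999617e-01 -6.88666041e-04  5.40702988e-04 -6.30046857e-07]
 [ 6.91832198e-04  2.42982116e-01 -9.70030522e-01 -1.79579208e-01]
 [ 0.00000000e+00  0.00000000e+00  0.00000000e+00  1.00000000e+00]] [[350.30191532   0.         317.48406851]
 [  0.         350.30191532 240.45345115]
 [  0.           0.           1.        ]] -0.038265019676806684
```

View pics/scene0.png

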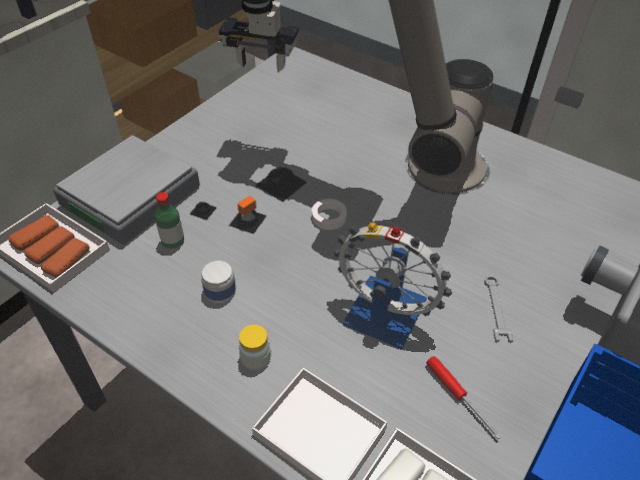

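View pics/top0.png

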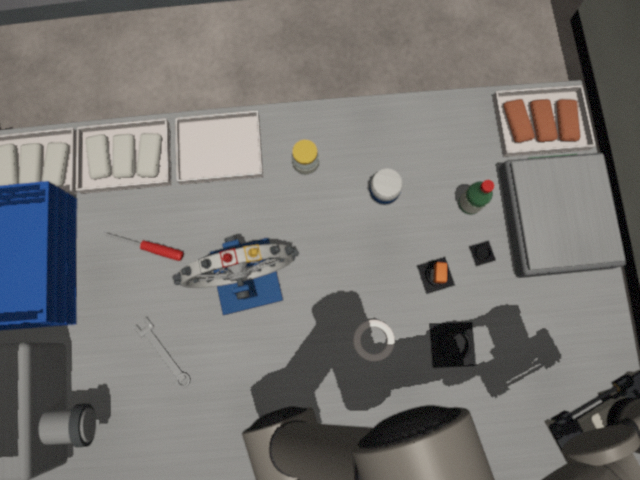

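The scene view shows the key in the middle one of three black cups at (247,210), the wheel at about (393,270) with yellow (373,228) and red (395,234). In the top view: key (441,272), red (228,257), yellow (253,251), stand foot (250,290).

```bash
cat > h.py <<'E'
from cell import robot
import cv2,numpy as np
from scipy.spatial.transform import Rotation as R
class Cam:
    def __init__(s,n):
        o=robot.observe(); d=robot.read_camera(n); s.im=d["pixels"]; s.K=d["intrinsics"]; s.k=d["k1"]; s.o=o
        if n=="wrist":
            T=np.eye(4); T[:3,:3]=R.from_euler("xyz",o["tool_rot"]).as_matrix(); T[:3,3]=o["tool_pos"]; T=T@d["T_tool_cam"]
            s.R,s.p=T[:3,:3],T[:3,3]
        else: s.R=R.from_euler("xyz",d["rotation"]).as_matrix(); s.p=np.array(d["xyz"])
        s.dc=np.array([s.k,0,0,0,0.])
    def ray(s,uv):
        q=cv2.undistortPoints(np.array(uv,float).reshape(-1,1,2),s.K,s.dc).reshape(-1,2)
        return np.c_[q[:,0],-q[:,1],-np.ones(len(q))]@s.R.T
    def plane(s,uv,z):
        r=s.ray(uv); return s.p+r*((z-s.p[2])/r[:,2:])
    def px(s,P):
        c=(np.atleast_2d(P)-s.p)@s.R; c=c*[1,-1,-1]
        return cv2.projectPoints(c,np.zeros(3),np.zeros(3),s.K,s.dc)[0].reshape(-1,2)
    def hsv(s): return cv2.cvtColor(s.im,cv2.COLOR_RGB2HSV)
    def blobs(s,lo,hi,amin=15):
        m=cv2.inRange(s.hsv(),np.array(lo),np.array(hi)); n,l,st,c=cv2.connectedComponentsWithStats(m)
        return sorted([(int(st[i,4]),c[i],l==i) for i in range(1,n) if st[i,4]>=amin],key=lambda b:-b[0])
def tri(c1,u1,c2,u2):
    a,b=c1.ray([u1])[0],c2.ray([u2])[0]; t=np.linalg.lstsq(np.c_[a,-b],c2.p-c1.p,rcond=None)[0]
    P,Q=c1.p+a*t[0],c2.p+b*t[1]; return (P+Q)/2,np.linalg.norm(P-Q)
E
python3 - <<'E'
from h import *
S,T=Cam("scene"),Cam("top")
print(S.R.round(2),T.R.round(2))
rng={"red":((0,170,90),(4,255,255)),"red2":((174,150,90),(180,255,255)),"org":((5,180,120),(14,255,255)),"yel":((20,150,120),(32,255,255)),"blue":((105,150,30),(120,255,255))}
for k,(a,b) in rng.items():
    for n,c in (("S",S),("T",T)):
        print(k,n,[(q[0],q[1].round(1).tolist()) for q in c.blobs(a,b)][:7])
for n,c in (("T",T),):
    for q in c.blobs((0,0,0),(180,255,28),150): 
        r=cv2.minAreaRect(np.argwhere(q[2])[:,::-1].astype(np.float32)); print("blk",q[0],r, c.plane(cv2.boxPoints(r),0.003)[:,:2].round(3).tolist())
print(tri(S,(247,203),T,(441,266)))
E
```

```text
[[-0.58 -0.59  0.56]
 [ 0.81 -0.43  0.39]
 [ 0.01  0.68  0.73]] [[-0.09  0.97 -0.21]
 [-1.   -0.09  0.02]
 [-0.    0.21  0.98]]
red S [(477, [446.2, 376.8]), (74, [161.7, 196.3]), (23, [395.6, 229.2])]
red T [(352, [161.7, 250.1]), (100, [486.9, 185.9]), (41, [227.0, 257.2])]
red2 S []
red2 T []
org S [(100, [246.0, 201.9])]
org T []
yel S [(507, [252.8, 336.1]), (47, [373.1, 226.1])]
yel T [(157, [305.1, 149.0]), (50, [303.2, 159.5]), (48, [252.9, 251.9])]
blue S [(10606, [594.7, 424.5]), (119, [398.3, 327.0]), (107, [362.0, 312.3]), (91, [416.1, 295.9]), (55, [380.5, 281.0]), (50, [407.6, 298.6]), (35, [370.7, 284.3])]
blue T [(10493, [36.3, 256.1]), (911, [249.1, 293.6]), (49, [230.6, 244.6]), (17, [262.8, 241.1])]
blk 2801 ((609.9408569335938, 177.98452758789062), (340.78814697265625, 12.567538261413574), 78.07547760009766) [[1.14, -0.756], [1.146, -0.792], [0.284, -0.787], [0.281, -0.756]]
blk 1764 ((407.9666442871094, 424.270751953125), (26.401195526123047, 107.81441497802734), 72.25532531738281) [[0.172, -0.086], [0.22, -0.318], [0.165, -0.328], [0.118, -0.098]]
blk 1330 ((450
[... 189 characters left out ...]
 65.55604553222656) [[0.146, -0.512], [0.164, -0.573], [0.115, -0.588], [0.098, -0.528]]
blk 425 ((275.45001220703125, 416.3500061035156), (10.435513496398926, 60.71572494506836), 71.56504821777344) [[0.208, 0.146], [0.238, 0.018], [0.216, 0.012], [0.186, 0.14]]
blk 422 ((622.876708984375, 407.32879638671875), (22.9400691986084, 43.539310455322266), 20.556041717529297) [[0.122, -0.644], [0.206, -0.695], [0.182, -0.742], [0.099, -0.691]]
blk 244 ((619.1923217773438, 388.53851318359375), (16.225570678710938, 39.5553092956543), 37.87498474121094) [[0.176, -0.644], [0.237, -0.713], [0.211, -0.739], [0.151, -0.67]]
(array([ 0.49703215, -0.3036058 ,  0.06837904]), np.float64(0.009129988728066469))
```

step_arm(
  motion=[
    [[1, -0.2, 0], 0],
    [[2, -0.4, 0], 0],
    [[3, -0.6, 0], 0],
    [[4, -0.8, 0], 0],
    [[5, -0.95, 0], 0],
    [[5.7, -1.02, 0], 0],
    [[5.7, -1.02, 0], 0],
    [[5.7, -1.02, 0], 0],
  ],
)

```text
time: 1.25
tool_pos: [0.4897, -0.3031, 0.2054]
tool_rot: [-3.141, 0.001, 0.382]
contact_force: [-0.3, 0.2, -1.0]
opening: 0.0922
grip_force: 0.0
```

Run:
```python
from h import *
W=Cam("wrist"); print(W.o["time"],W.o["tool_pos"],W.o["tool_rot"],W.o["qpos"])
cv2.imwrite("pics/w1.png",W.im[:,:,::-1]); np.savez("w1.npz",im=W.im)
for q in W.blobs((3,150,60),(16,255,255),100):
    r=cv2.minAreaRect(np.argwhere(q[2])[:,::-1].astype(np.float32)); P=W.plane(cv2.boxPoints(r),0.068)[:,:2]; print(q[0],r,P.round(4).tolist(),P.mean(0))
```

```text
1.25 [ 0.48968071 -0.30308755  0.20541883] [-3.14115228e+00  8.28773930e-04  3.82095013e-01] [-6.86987090e-01  4.36646031e-01  1.37892738e+00 -5.30560158e-04
  1.32680396e+00  5.01842780e-01]
307 ((321.07867431640625, 224.67416381835938), (28.61993980407715, 47.27589797973633), 32.0053825378418) [[0.4716, -0.289], [0.5149, -0.2966], [0.5103, -0.3224], [0.4664, -0.3154]] [ 0.49082637 -0.30582757]
```

View pics/w1.png

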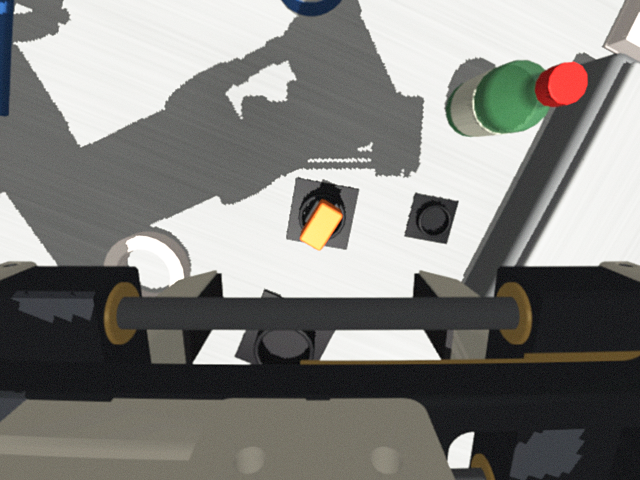

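The wrist view shows the key's bright handle top at (322,224) in its cup's square foot (323,213), the small cup (432,217), the large cup at (280,340), and the bottle at (510,97).

Run:
```python
from h import *
W=Cam("wrist")
print(W.hsv()[210:246:5,310:336:4].tolist()[3:6])
for lo,hi in (((3,120,60),(30,255,255)),((15,80,235),(30,255,255))):
  for q in W.blobs(lo,hi,150)[:2]:
    c=max(cv2.findContours(q[2].astype(np.uint8),0,1)[0],key=len)
    P=W.plane(c.reshape(-1,2),0.068)[:,:2].astype(np.float32)*1000; r=cv2.minAreaRect(P); print(q[0],r)
m=cv2.inRange(W.hsv(),(0,0,0),(180,255,60))
m[:170]=0;m[258:]=0;m[:,:280]=0
n,l,st,c=cv2.connectedComponentsWithStats(m)
for i in range(1,n):
  if st[i,4]>300:
    P=W.plane(np.argwhere(l==i)[:,::-1],0.003)[:,:2].astype(np.float32)*1000; print(st[i],cv2.minAreaRect(P))
```

```text
[[[26, 123, 255], [25, 121, 255], [26, 120, 255], [26, 122, 255], [25, 129, 255], [25, 127, 255], [22, 153, 255]], [[26, 120, 255], [25, 123, 255], [25, 117, 255], [25, 126, 255], [25, 122, 255], [25, 133, 255], [7, 205, 56]], [[26, 117, 255], [26, 121, 255], [26, 123, 255], [25, 122, 255], [26, 122, 255], [7, 168, 175], [160, 11, 71]]]
1826 ((419.22039794921875, -505.5213928222656), (11.40697193145752, 359.2436828613281), 22.020225524902344)
1104 ((490.77789306640625, -305.6959533691406), (26.397777557373047, 44.2624397277832), 79.9670181274414)
991 ((488.7137451171875, -306.2654724121094), (21.8975830078125, 39.840396881103516), 80.41072082519531)
[ 479  170   71   88 1332] ((568.7666625976562, -506.9416198730469), (27.95087242126465, 114.88652038574219), 89.89277648925781)
[299 182  46  44 707] ((501.7206115722656, -300.6865234375), (41.20248794555664, 49.7715950012207), 35.81163787841797)
[414 195  43  48 964] ((531.6814575195312, -424.07867431640625), (47.32671356201172, 42.86186981201172), 11.016313552856445)
```

step_arm(
  motion=[
    [[0, 0.05, 0.4], 0.18],
    [[0, 0.05, 0.9], 0.36],
    [[0, 0.05, 1.3], 0.551],
    [[0, 0.05, 1.3], 0.551],
    [[0, 0.05, 1.3], 0.551],
  ],
)

```text
time: 1.98
tool_pos: [0.4913, -0.3067, 0.1289]
tool_rot: [3.141, -0.001, -0.167]
contact_force: [0.2, 0.0, 0.8]
opening: 0.0919
grip_force: 0.0
```

Run:
```python
from h import *
W=Cam("wrist"); o=W.o; print(o["time"],o["tool_pos"],o["tool_rot"])
cv2.imwrite("pics/w2.png",W.im[:,:,::-1])
Rt=R.from_euler("xyz",o["tool_rot"]).as_matrix()
for q in W.blobs((3,100,60),(30,255,255),300)[:3]:
    c=max(cv2.findContours(q[2].astype(np.uint8),0,1)[0],key=len)
    P=W.plane(c.reshape(-1,2),0.068); r=cv2.minAreaRect(P[:,:2].astype(np.float32)*1000); print(q[0],q[1],r, (np.array([*r[0],68])/1000-o["tool_pos"])@Rt)
```

```text
1.975 [ 0.49133221 -0.30671743  0.12891122] [ 3.14067501e+00 -1.44824678e-03 -1.66735993e-01]
2064 [317.44186047 245.57945736] ((491.68402099609375, -307.13134765625), (24.147457122802734, 45.06024932861328), 79.82074737548828) [0.00032742 0.0002939  0.06091206]
2011 [501.07608155 358.72899055] ((381.6170654296875, -413.044677734375), (271.7808532714844, 8.828359603881836), 80.62107849121094) [-0.09063515  0.12300567  0.06089293]
1122 [117.52941176 313.10160428] ((464.30291748046875, -150.44651794433594), (24.838348388671875, 53.628273010253906), 68.3569107055664) [-0.05267802 -0.14967356  0.06069768]
```

step_arm(
  motion=[
    [[0, 0, 0.6], 0.01],
    [[0, 0, 1.0], 0.01],
    [[0, 0, 1.28], 0.01],
    [[0, 0, 1.28], 0.01],
  ],
)

```text
time: 2.52
tool_pos: [0.4911, -0.3057, 0.0506]
tool_rot: [-3.141, 0.001, -0.178]
contact_force: [0.3, 0.2, 0.0]
opening: 0.0917
grip_force: 0.0
```

step_arm(
  motion=[
    [[0, 0, 0], 0],
    [[0, 0, 0], 0],
    [[0, 0, 0], 0],
    [[0, 0, 0], 0],
    [[0, 0, 0], 0],
    [[0, 0, 0], 0],
  ],
  hand=255,
  squeeze=35,
)

```text
time: 3.28
tool_pos: [0.4913, -0.3058, 0.0509]
tool_rot: [3.142, -0.0, -0.179]
contact_force: [0.1, 0.5, 0.3]
opening: 0.0365
grip_force: 0.0
```

Run:
```python
from h import *
o=robot.observe(); print(o)
S,T=Cam("scene"),Cam("top")
for n,lo,hi,us,ut in (("red",(0,150,80),(4,255,255),(395.6,229.2),(227,257.2)),("yel",(20,130,110),(32,255,255),(373,226),(253,252))):
    f=lambda c,u:min(c.blobs(lo,hi,8),key=lambda b:np.hypot(*(b[1]-u)))
    a,b=f(S,us),f(T,ut); print(n,a[:2],b[:2],tri(S,a[1],T,b[1]))
```

```text
{'time': 3.275, 'qpos': array([-6.89080173e-01,  5.98486626e-01,  1.56673428e+00, -3.09390705e-05,
        9.76316004e-01,  1.06092128e+00]), 'qvel': array([ 0.00040173, -0.00019148, -0.0013344 ,  0.00120117, -0.00135877,
        0.00045684]), 'joint_efforts': array([ 1.67313101e-03, -5.16531944e+01, -2.02723610e+01,  5.91781572e-02,
       -5.25061134e-02, -1.93841565e-04]), 'tool_pos': array([ 0.49133605, -0.30578404,  0.05092387]), 'tool_rot': array([ 3.14154307e+00, -3.61457223e-05, -1.79187795e-01]), 'contact_force': array([0.14619939, 0.48275243, 0.25319045]), 'torque': array([ 0.08317855,  0.03223509, -0.04181815]), 'grip_force': 0.0, 'opening': 0.03650065343770345}
red (32, array([396.21875, 230.71875])) (46, array([226.60869565, 257.2826087 ])) (array([0.52608985, 0.12225573, 0.25885333]), np.float64(0.0002389188631694576))
yel (50, array([373.04, 226.62])) (60, array([253.16666667, 252.08333333])) (array([0.53346064, 0.07495134, 0.24729728]), np.float64(0.00012656535534626452))
```

step_arm(
  motion=[
    [[0, 0, 0], 0],
    [[0, 0, 0], 0],
    [[0, 0, 0], 0],
    [[0, 0, -0.1], 0],
    [[0, 0, -0.3], 0],
    [[0, 0, -1.0], 0],
    [[0, 0, -2], 0],
    [[0, 0, -3], 0],
    [[0, 0, -4], 0],
    [[0, 0, -5.2], 0],
  ],
)

```text
time: 4.62
tool_pos: [0.4908, -0.3053, 0.3566]
tool_rot: [3.141, -0.001, -0.179]
contact_force: [0.4, -0.9, -0.9]
opening: 0.0007
grip_force: 0.0
```

Run:
```python
from h import *
W=Cam("wrist"); cv2.imwrite("pics/w3.png",W.im[:,:,::-1])
```

```text
(no output)
```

View pics/w3.png

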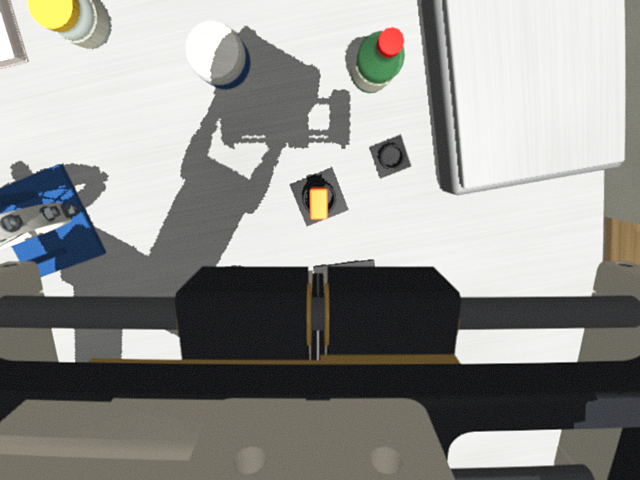

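The picture shows the closed, empty fingers at (318,265) and the key still upright in its cup with handle at (318,203): the grasp missed or slipped.

Run:
```python
from h import *
W=Cam("wrist"); o=W.o; print(o["time"],o["tool_pos"],o["tool_rot"],o["opening"],o["grip_force"])
Rt=R.from_euler("xyz",o["tool_rot"]).as_matrix()
q=min(W.blobs((3,100,60),(30,255,255),100),key=lambda q:np.hypot(*(q[1]-[318,203])))
c=max(cv2.findContours(q[2].astype(np.uint8),0,1)[0],key=len)
for z in (.068,.04):
    P=W.plane(c.reshape(-1,2),z); r=cv2.minAreaRect(P[:,:2].astype(np.float32)*1000); print(q[0],q[1],r, (np.array([*r[0],z*1000])/1000-o["tool_pos"])@Rt)
S,T=Cam("scene"),Cam("top")
a=S.blobs((3,150,60),(20,255,255),40);b=T.blobs((3,120,60),(20,255,255),40)
print([x[:2] for x in a],[x[:2] for x in b])
f=lambda c,L,u:min(L,key=lambda b:np.hypot(*(b[1]-u)))
print(tri(S,f(S,a,(246,202))[1],T,f(T,b,(441,268))[1]), tri(W,q[1],S,f(S,a,(246,202))[1]))
```

```text
4.675 [ 0.49233561 -0.30657861  0.36599887] [ 3.13372362 -0.01399676 -0.17911575] 0.00023789727728434876 0.0
604 [316.03311258 205.89403974] ((490.100341796875, -306.2515869140625), (24.87948989868164, 44.1339111328125), 79.7224349975586) [-0.00642843 -0.00226802  0.29792946]
604 [316.03311258 205.89403974] ((486.36456298828125, -305.657470703125), (26.33545684814453, 46.71662521362305), 79.7222900390625) [-0.01060181 -0.00240696  0.32587356]
[(2294, array([ 48.01830863, 243.90889276])), (191, array([246.36125654, 204.55497382]))] [(713, array([517.39270687, 118.94530154])), (592, array([568.22804054, 115.99155405])), (428, array([540.69392523, 111.44626168])), (176, array([438.6875    , 269.29545455]))]
(array([ 0.49375717, -0.30380668,  0.05878422]), np.float64(0.0003181786956422657)) (array([ 0.48934543, -0.30664269,  0.05399022]), np.float64(0.0018931152975474764))
```

step_arm(
  motion=[
    [[0, 0, 1], 0],
    [[0, 0, 2], 0],
    [[0, 0, 3], 0],
    [[0, 0, 3.6], 0],
    [[0, 0, 3.6], 0],
    [[0, 0, 3.6], 0],
    [[0, 0, 4.2], 0],
    [[0, 0, 4.8], 0],
    [[0, 0, 5.2], 0],
    [[0, 0, 5.2], 0],
  ],
  hand=0,
)

```text
time: 6.08
tool_pos: [0.4913, -0.3058, 0.0417]
tool_rot: [-3.141, 0.0, -0.179]
contact_force: [0.8, -0.3, 0.0]
opening: 0.0913
grip_force: 0.0
```

step_arm(
  motion=[
    [[0, 0, 0], 0],
    [[0, 0, 0], 0],
    [[0, 0, 0], 0],
    [[0, 0, 0], 0],
    [[0, 0, 0], 0],
    [[0, 0, 0], 0],
    [[0, 0, 0], 0],
    [[0, 0, 0], 0],
    [[0, 0, 0], 0],
    [[0, 0, 0], 0],
  ],
  hand=255,
  squeeze=40,
)

```text
time: 7.32
tool_pos: [0.4913, -0.3058, 0.0414]
tool_rot: [3.141, -0.0, -0.179]
contact_force: [-0.4, -0.4, -1.0]
opening: 0.0229
grip_force: 40.0
```

step_arm(
  motion=[
    [[0, 0, -0.1], 0],
    [[0, 0, -0.4], 0],
    [[0, 0, -1.2], 0],
    [[0, 0, -2.2], 0],
    [[0, 0, -3.2], 0],
    [[0, 0, -4.2], 0],
    [[0, 0, -5.2], 0],
    [[0, 0, -5.2], 0],
  ],
)

```text
time: 8.32
tool_pos: [0.4925, -0.3065, 0.3593]
tool_rot: [3.136, -0.01, -0.179]
contact_force: [0.1, 0.5, -1.8]
opening: 0.0232
grip_force: 40.0
```

Run:
```python
from h import *
o=robot.observe(); print(o["time"],o["tool_pos"],o["tool_rot"],o["opening"],o["grip_force"],o["torque"],o["contact_force"])
```

```text
8.325 [ 0.49247463 -0.30650539  0.35932693] [ 3.13629041 -0.00973277 -0.17896218] 0.023249676806546687 39.97426092624664 [ 0.00167704  0.03454033 -0.00756723] [ 0.0580974   0.4749718  -1.77462629]
```

step_arm(
  motion=[
    [[0, -0.6, 0], -0.18],
    [[0, -1.2, 0], -0.36],
    [[-0.1, -1.8, 0], -0.55],
    [[-0.1, -2.4, 0], -0.73],
    [[-0.1, -3.0, 0], -0.92],
    [[-0.2, -3.6, 0], -1.1],
    [[-0.2, -4.2, 0], -1.28],
    [[-0.2, -4.8, 0], -1.47],
    [[-0.2, -5.3, 0], -1.65],
    [[-0.2, -5.7, 0], -1.83],
  ],
)

```text
time: 9.57
tool_pos: [0.5399, 0.0343, 0.352]
tool_rot: [-3.139, -0.001, 1.658]
contact_force: [0.1, -0.7, -1.9]
opening: 0.0234
grip_force: 40.0
```

step_arm(
  motion=[
    [[0, 0, 0], -0.05],
    [[0, 0, 0], -0.05],
    [[0, 0, 0], -0.05],
  ],
)

```text
time: 9.95
tool_pos: [0.5402, 0.0327, 0.3528]
tool_rot: [-3.14, -0.0, 1.699]
contact_force: [0.3, 0.0, -1.4]
opening: 0.0229
grip_force: 40.0
```

Run:
```python
from h import *
W=Cam("wrist"); o=W.o; print(o["time"],o["tool_pos"],o["tool_rot"],o["opening"],o["grip_force"])
cv2.imwrite("pics/w4.png",W.im[:,:,::-1])
S,T=Cam("scene"),Cam("top")
f=lambda c,L,u:min(L,key=lambda b:np.hypot(*(b[1]-u)))
for n,rg,P in (("red",[(0,150,60),(6,255,255)],(.526,.122,.259)),("yel",[(20,120,90),(34,255,255)],(.533,.075,.247))):
    B=[c.blobs(*rg,8) for c in (W,S,T)]
    print(n,[[(x[0],x[1].round().tolist()) for x in b][:5] for b in B],W.px(P))
    w,s,t=[f(c,b,c.px(P)[0])[1] for c,b in zip((W,S,T),B)]
    print(w,s,t,tri(W,w,S,s),tri(S,s,T,t))
```

```text
9.95 [0.5401775  0.03269469 0.35278937] [-3.14040099e+00 -1.51256682e-04  1.69933479e+00] 0.022899529793381952 39.97453987598419
red [[(639, [381.0, 15.0]), (470, [317.0, 113.0]), (68, [306.0, 137.0]), (28, [332.0, 137.0]), (19, [324.0, 139.0])], [(531, [446.0, 377.0]), (92, [162.0, 197.0]), (16, [397.0, 232.0])], [(342, [160.0, 250.0]), (119, [487.0, 186.0]), (43, [227.0, 257.0])]] [[314.29572109 118.0392625 ]]
[316.64680851 113.06382979] [397.4375 232.0625] [226.90697674 257.30232558] (array([0.52730723, 0.1257297 , 0.25830389]), np.float64(0.00015149777241101143)) (array([0.52587642, 0.12351669, 0.25580214]), np.float64(0.002670691468604188))
yel [[(719, [492.0, 267.0]), (472, [318.0, 181.0]), (153, [324.0, 165.0]), (16, [302.0, 165.0])], [(599, [253.0, 338.0]), (67, [372.0, 227.0]), (50, [373.0, 234.0])], [(202, [310.0, 151.0])]] [[315.66678722 181.21776549]]
[317.70127119 181.29237288] [372.23880597 227.17910448] [310.06435644 150.71287129] (array([0.53486215, 0.07460961, 0.24651928]), np.float64(0.0011016660726710524)) (array([0.64565219, 0.03648969, 0.35349022]), np.float64(0.17440893069267405))
```

View pics/w4.png

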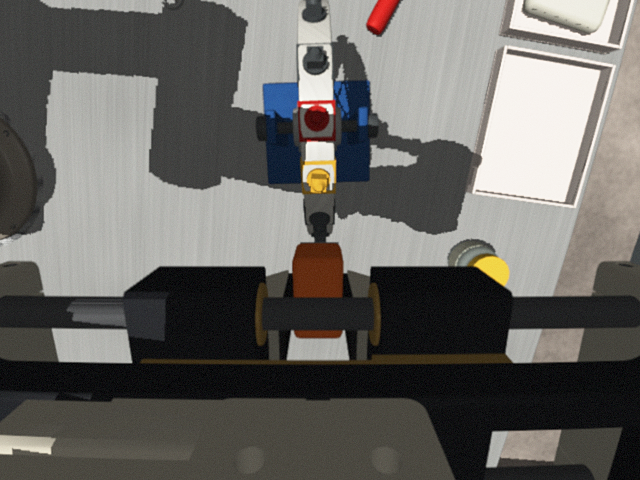

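The wrist view shows the held orange key at (318,290), the yellow nipple at (318,181) in its dab, the red nipple at (317,119) in its square dab (300–336, 100–142), the steel ones at (315,57) and (319,218), the blue foot (263–370, 82–183) and axle ends near (263,127), (374,127).

Run:
```python
from h import *
W=Cam("wrist"); o=W.o; tp=o["tool_pos"];Rt=R.from_euler("xyz",o["tool_rot"]).as_matrix()
A=W.plane([(263,127),(374,127)],.14); print("axle",A.round(4),A.mean(0), np.arctan2(*(A[1]-A[0])[[1,0]]))
m=cv2.inRange(W.hsv(),(105,120,20),(122,255,255)); m[:70]=0;m[195:]=0;m[:,:250]=0;m[:,385:]=0
P=W.plane(np.argwhere(m)[:,::-1],.012)[:,:2].astype(np.float32)*1000; r=cv2.minAreaRect(P); print("foot",r)
h=W.hsv()
# red/yellow patches: bounding
for n,lo,hi,b in (("red",(0,150,60),(6,255,255),(95,145)),("yel",(18,110,80),(34,255,255),(155,195))):
    m=cv2.inRange(h,lo,hi); m[:b[0]]=0;m[b[1]:]=0;m[:,:290]=0;m[:,345:]=0
    y,x=np.nonzero(m); print(n,x.min(),x.max(),y.min(),y.max())
im=cv2.resize(W.im[40:240,280:360],None,fx=3,fy=3,interpolation=cv2.INTER_CUBIC); cv2.imwrite("pics/w5.png",im[:,:,::-1])
```

```text
axle [[0.4703 0.1166 0.14  ]
 [0.5886 0.132  0.14  ]] [0.52943815 0.12431378 0.14      ] 0.1294543423398574
foot ((526.9852905273438, 124.31809997558594), (147.20628356933594, 138.1300811767578), 9.18437671661377)
red 298 334 100 141
yel 300 335 158 193
```

View pics/w5.png

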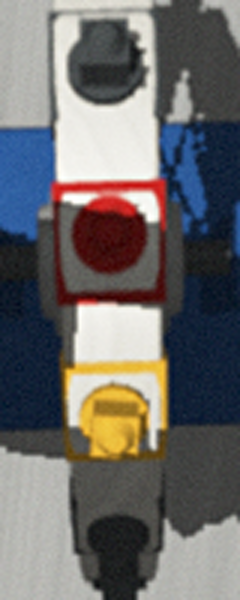

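The enlarged crop shows the red flange disc centred near crop (108,232) inside its dab frame (52–165, 182–302), and the yellow nipple tip at (112,410) with frame (62–166, 362–458): red's nipple sits a little towards +rim of its dab's middle.

Run:
```python
from h import *
W=Cam("wrist"); print(W.p)
yaw=.156; e=np.array([np.cos(yaw),np.sin(yaw),0]); t=np.array([-np.sin(yaw),np.cos(yaw),0]); H=np.array([.528,.1243,.14])
def loc(c,z):
    p=W.plane([(280+c[0]/3-.33,40+c[1]/3-.33)],z)[0]; return p.round(4),"axle %.1f rim %.1f mm"%tuple(1000*((p-H)@q) for q in (e,t))
for n,c,z in (("red frame TL",(52,182),.254),("TR",(165,182),.254),("BL",(58,303),.254),("BR",(165,300),.254),("flange",(108,232),.258),("tip",(115,215),.27),
  ("yTL",(62,362),.247),("yTR",(166,362),.247),("yBL",(70,458),.237),("yBR",(163,458),.237)): print(n,*loc(c,z))
for a in (-.4,-.42,-.44): 
    P=H+.129*(np.sin(a)*t+np.cos(a)*np.array([0,0,1])); print(a,(W.px(P)[0]-[280,40])*3)
    P=H+.115*(np.sin(a)*t+np.cos(a)*np.array([0,0,1])); print(a,(W.px(P)[0]-[280,40])*3)
```

```text
[0.53189531 0.09704805 0.5328773 ]
red frame TL [0.5117 0.1333 0.254 ] axle -14.7 rim 11.5 mm
TR [0.5397 0.137  0.254 ] axle 13.5 rim 10.7 mm
BL [0.5166 0.1044 0.254 ] axle -14.3 rim -17.9 mm
BR [0.5437 0.1087 0.254 ] axle 13.1 rim -17.9 mm
flange [0.5272 0.1229 0.258 ] axle -1.0 rim -1.3 mm
tip [0.5285 0.1258 0.27  ] axle 0.8 rim 1.4 mm
yTL [0.5191 0.0897 0.247 ] axle -14.2 rim -32.8 mm
yTR [0.5465 0.0932 0.247 ] axle 13.4 rim -33.6 mm
yBL [0.524  0.0635 0.237 ] axle -13.4 rim -59.4 mm
yBR [0.5499 0.0669 0.237 ] axle 12.7 rim -60.1 mm
-0.4 [116.1801928  429.20263125]
-0.4 [115.49360011 404.80905407]
-0.42 [116.39889324 438.04275849]
-0.42 [115.6843104  412.49724851]
-0.44 [116.61235477 446.68554476]
-0.44 [115.87090357 420.03103118]
```

step_arm(
  motion=[
    [[0.7, 0, 0], -0.025],
    [[1.3, -0.01, 0], -0.025],
    [[1.52, -0.01, 0.2], -0.025],
    [[1.52, -0.01, 0.5], -0.025],
    [[1.52, -0.01, 0.65], -0.025],
    [[1.52, -0.01, 0.65], -0.025],
    [[1.52, -0.01, 0.65], -0.025],
  ],
)

```text
time: 11.08
tool_pos: [0.5284, 0.1228, 0.3149]
tool_rot: [3.141, 0.0, 1.725]
contact_force: [0.1, 1.0, -1.5]
opening: 0.0233
grip_force: 40.0
```

```bash
cat > st.py <<'E'
from h import *
o=robot.observe(); e=np.array([np.cos(.156),np.sin(.156),0]); t=np.array([-np.sin(.156),np.cos(.156),0]); H=np.array([.528,.1243,.14])
d=(o["tool_pos"]-H)*1000; print("t %.2f axle %.2f rim %.2f z %.2f"%(o["time"],d@e,d@t,o["tool_pos"][2]*1000),"rot",o["tool_rot"].round(3),"F axle %.1f rim %.1f z %.1f"%(o["contact_force"]@e,o["contact_force"]@t,o["contact_force"][2]),"M",o["torque"].round(3),"q6 %.3f"%o["qpos"][5])
E
python3 st.py
```

```text
t 11.07 axle 0.21 rim -1.50 z 314.95 rot [3.141 0.    1.725] F axle 0.3 rim 1.0 z -1.5 M [ 0.016 -0.094  0.021] q6 -0.067
```

step_arm(
  motion=[
    [[0, 0, 0.08], 0],
    [[0, 0, 0.12], 0],
    [[0, 0, 0.15], 0],
    [[0, 0, 0.17], 0],
    [[0, 0, 0.17], 0],
  ],
)

```text
time: 11.7
tool_pos: [0.5281, 0.1233, 0.3042]
tool_rot: [3.142, 0.0, 1.726]
contact_force: [0.2, -0.5, -0.4]
opening: 0.0233
grip_force: 40.0
```

```bash
python3 st.py
```

```text
t 11.70 axle -0.10 rim -1.02 z 304.23 rot [3.142 0.    1.726] F axle 0.1 rim -0.6 z -0.4 M [-0.033 -0.102  0.021] q6 -0.067
```

step_arm(
  motion=[
    [[0, 0, 0.02], 0],
    [[0, 0, 0.04], 0],
    [[0, 0, 0.06], 0],
    [[0, 0, 0.08], 0],
    [[0, 0, 0.1], 0],
    [[0, 0, 0.1], 0],
  ],
)

```text
time: 12.45
tool_pos: [0.5277, 0.1233, 0.2977]
tool_rot: [-3.14, -0.0, 1.726]
contact_force: [-2.3, 0.3, -1.9]
opening: 0.023
grip_force: 39.9
```

```bash
python3 st.py
```

```text
t 12.45 axle -0.46 rim -0.98 z 297.72 rot [-3.14  -0.     1.726] F axle -2.2 rim 0.7 z -1.9 M [-0.008  0.409 -0.037] q6 -0.067
```

step_arm(
  motion=[
    [[0, -0.01, 0.02], 0],
    [[0, -0.01, 0.025], 0.1],
    [[0, -0.01, 0.025], 0.2],
    [[0, -0.01, 0.025], 0.28],
    [[0, -0.01, 0.025], 0.36],
    [[0, -0.01, 0.025], 0.45],
    [[0, -0.01, 0.025], 0.45],
  ],
)

```text
time: 13.32
tool_pos: [0.5275, 0.1235, 0.2964]
tool_rot: [-3.141, -0.0, 1.277]
contact_force: [0.2, 1.5, -2.1]
opening: 0.0233
grip_force: 40.0
```

```bash
python3 st.py
```

```text
t 13.32 axle -0.61 rim -0.70 z 296.45 rot [-3.141 -0.     1.277] F axle 0.4 rim 1.5 z -2.1 M [0.413 0.189 0.044] q6 0.382
```

step_arm(
  motion=[
    [[0, 0, 0], 0.16],
    [[0, 0, 0], 0.32],
    [[0, 0, 0], 0.48],
    [[0, 0, 0], 0.64],
    [[0, 0, 0], 0.8],
    [[0, 0, 0], 0.96],
    [[0, 0, 0], 1.12],
    [[0, 0, 0], 1.25],
    [[0, 0, 0], 1.326],
    [[0, 0, 0], 1.326],
  ],
)

```text
time: 14.58
tool_pos: [0.5284, 0.1228, 0.2965]
tool_rot: [3.141, -0.002, -0.048]
contact_force: [3.7, -0.5, -3.9]
opening: 0.0232
grip_force: 40.0
```

```bash
python3 st.py
```

```text
t 14.57 axle 0.17 rim -1.50 z 296.51 rot [ 3.141e+00 -2.000e-03 -4.800e-02] F axle 3.6 rim -1.0 z -3.9 M [-0.038 -0.682  0.033] q6 1.707
```

step_arm(
  motion=[
    [[-0.005, 0, 0], -0.1],
    [[-0.01, 0, 0], -0.2],
    [[-0.01, 0, -0.05], -0.2],
    [[-0.01, 0, -0.15], -0.2],
    [[-0.01, 0, -0.3], -0.2],
    [[-0.01, 0, -0.5], -0.2],
    [[-0.01, 0.3, -0.6], -0.38],
    [[-0.01, 0.6, -0.6], -0.56],
    [[-0.01, 0.9, -0.6], -0.74],
    [[-0.01, 1.28, -0.6], -0.92],
  ],
)

```text
time: 15.82
tool_pos: [0.5229, 0.0461, 0.3336]
tool_rot: [3.141, -0.0, 0.876]
contact_force: [-0.2, 0.1, -1.3]
opening: 0.0237
grip_force: 40.0
```

step_arm(
  motion=[
    [[0, 0, 0], -0.18],
    [[0, 0, 0], -0.36],
    [[0, 0, 0], -0.54],
    [[0, 0, 0], -0.72],
    [[0, 0, 0], -0.854],
    [[0, 0, 0], -0.854],
    [[0, 0, 0], -0.854],
  ],
)

```text
time: 16.7
tool_pos: [0.523, 0.0465, 0.3331]
tool_rot: [3.141, 0.0, 1.721]
contact_force: [-1.1, -0.3, -1.9]
opening: 0.0235
grip_force: 40.0
```

```bash
python3 st.py
python3 - <<'E'
from h import *
W=Cam("wrist"); cv2.imwrite("pics/w6.png",cv2.resize(W.im[0:300,230:410],None,fx=3,fy=3,interpolation=cv2.INTER_CUBIC)[:600,:,::-1])
E
```

```text
t 16.70 axle -17.01 rim -76.09 z 333.11 rot [3.141 0.    1.721] F axle -1.1 rim -0.1 z -1.9 M [-0.03  -0.094 -0.018] q6 -0.208
```

View pics/w6.png

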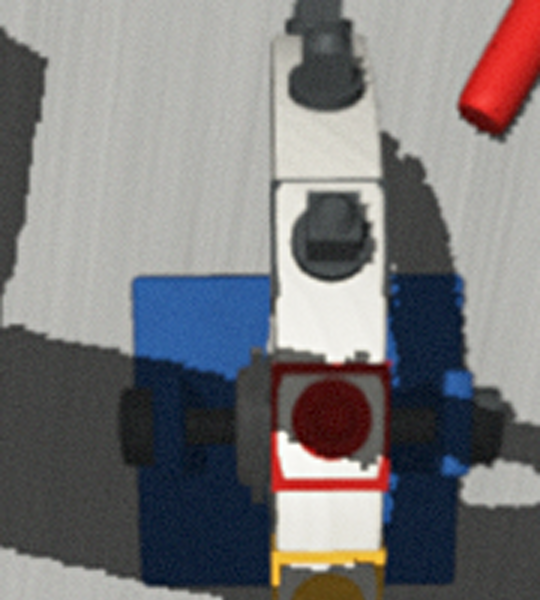

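The view shows red's flange disc at crop (332,418) with the dab frame around it, in shadow; the head's edges cannot be made out. I'm 17 mm off to the axle side and correct that first.

step_arm(
  motion=[
    [[0, 0.15, 0], 0],
    [[0, 0.28, 0], 0],
    [[0, 0.28, 0.3], 0],
    [[0, 0.28, 0.6], 0],
    [[0, 0.28, 0.8], 0],
    [[0, 0.28, 0.86], 0],
    [[0, 0.28, 0.86], 0],
  ],
)

```text
time: 17.62
tool_pos: [0.5399, 0.0491, 0.2813]
tool_rot: [3.141, 0.0, 1.724]
contact_force: [0.5, 0.5, -1.1]
opening: 0.0232
grip_force: 40.0
```

```bash
python3 st.py
```

```text
t 17.62 axle 0.02 rim -76.17 z 281.32 rot [3.141 0.    1.724] F axle 0.6 rim 0.4 z -1.1 M [-0.053 -0.082 -0.008] q6 -0.204
```

step_arm(
  motion=[
    [[0.12, 0, -0.07], 0],
    [[0.24, 0, -0.115], 0],
    [[0.35, 0, -0.16], 0],
    [[0.45, 0, -0.195], 0],
    [[0.55, 0, -0.227], 0],
    [[0.65, 0, -0.25], 0],
    [[0.75, 0, -0.27], 0],
    [[0.84, 0, -0.29], 0],
    [[0.92, 0, -0.3], 0],
    [[0.92, 0, -0.3], 0],
  ],
)

```text
time: 18.88
tool_pos: [0.5311, 0.104, 0.299]
tool_rot: [-3.141, -0.0, 1.724]
contact_force: [0.7, -0.2, -1.7]
opening: 0.0234
grip_force: 40.0
```

```bash
python3 st.py
python3 - <<'E'
from h import *
W=Cam("wrist"); yaw=.156; t=np.array([-np.sin(yaw),np.cos(yaw),0]); H=np.array([.528,.1243,.14])
cv2.imwrite("pics/w7.png",W.im[0:330,200:440,::-1])
m=cv2.inRange(W.hsv(),(0,140,40),(6,255,255))
for a in (.34,.36,.38,.4,.42):
    P=[H+.115*(np.sin(b)*t+np.cos(b)*np.array([0,0,1])) for b in (a-.13,a,a+.13)]; print(a,W.px(P).round(1).tolist())
n,l,st,c=cv2.connectedComponentsWithStats(m)
print([(s.tolist(),k.round(1).tolist()) for s,k in zip(st[1:],c[1:]) if s[4]>20])
E
```

```text
t 18.88 axle -0.08 rim -20.50 z 299.05 rot [-3.141 -0.     1.724] F axle 0.7 rim -0.3 z -1.7 M [ 0.014 -0.085  0.044] q6 -0.102
0.34 [[317.6, 185.9], [317.6, 162.9], [317.6, 141.1]]
0.36 [[317.6, 182.3], [317.6, 159.4], [317.5, 137.9]]
0.38 [[317.6, 178.7], [317.6, 156.0], [317.5, 134.8]]
0.4 [[317.6, 175.2], [317.6, 152.6], [317.5, 131.7]]
0.42 [[317.6, 171.6], [317.6, 149.2], [317.5, 128.7]]
[([374, 0, 58, 85, 1777], [402.3, 41.4]), ([295, 206, 44, 15, 129], [315.7, 209.5]), ([303, 213, 28, 29, 466], [316.4, 227.1]), ([332, 234, 6, 16, 36], [335.3, 243.9]), ([297, 239, 9, 12, 34], [299.9, 246.1]), ([307, 246, 25, 5, 63], [318.8, 247.8])]
```

View pics/w7.png

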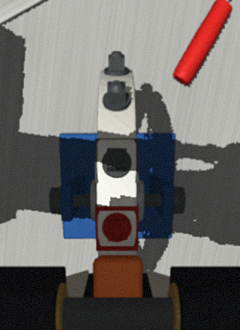

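The picture shows the red dab frame at (296–338, 206–251) in full image pixels, right ahead of the key: it needs a check of how far the wheel rolled.

Run:
```python
from h import *
W=Cam("wrist"); yaw=.156; t=np.array([-np.sin(yaw),np.cos(yaw),0]); H=np.array([.528,.1243,.14])
for a in (-.06,-.03,0,.03):
    P=[H+.115*(np.sin(b)*t+np.cos(b)*np.array([0,0,1])) for b in (a-.13,a,a+.13)]; print(a,W.px(P).round(1).tolist())
S,T=Cam("scene"),Cam("top")
for n,lo,hi in (("red",(0,140,50),(5,255,255)),("yel",(18,110,60),(34,255,255))):
    for c,b in ((S,(340,200,450,310)),(T,(180,220,300,300))):
        print(n,[(q[0],q[1].round(1).tolist()) for q in c.blobs(lo,hi,5) if b[0]<q[1][0]<b[2] and b[1]<q[1][1]<b[3]])
cv2.imwrite("pics/s8.png",np.hstack([cv2.resize(c.im[y:y+100,x:x+100],None,fx=4,fy=4,interpolation=cv2.INTER_CUBIC) for c,x,y in ((S,340,180),(T,185,210))])[:,:,::-1])
```

```text
-0.06 [[317.7, 254.2], [317.7, 233.3], [317.7, 210.7]]
-0.03 [[317.7, 249.5], [317.7, 228.2], [317.6, 205.3]]
0 [[317.7, 244.8], [317.7, 223.0], [317.6, 199.9]]
0.03 [[317.7, 239.9], [317.7, 217.7], [317.6, 194.5]]
red [(22, [395.4, 232.1])]
red []
yel [(47, [372.1, 235.4]), (38, [371.3, 228.8])]
yel [(48, [255.6, 251.5]), (5, [259.4, 258.4])]
```

View pics/s8.png

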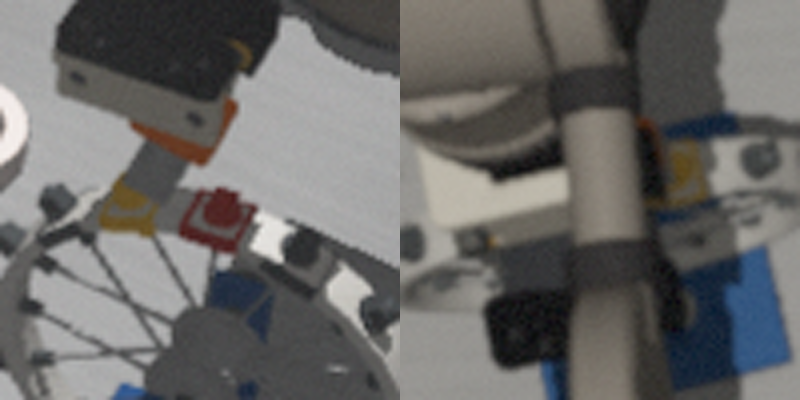

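Run:
```python
from h import *
S=Cam("scene"); yaw=.156; e=np.array([np.cos(yaw),np.sin(yaw),0]);t=np.array([-np.sin(yaw),np.cos(yaw),0]); H=np.array([.528,.1243,.14])
for c in ((185,140),(152,170),(132,192),(130,120),(208,160),(236,108),(128,210)):
    u=(340+c[0]/4,180+c[1]/4); r=S.ray([u])[0]; k=((H-S.p)@e)/(r@e); p=S.p+k*r; print(c,"rim %.1f z %.1f"%((p-H)@t*1000,p[2]*1000))
for s,z in ((-20.5,299),(-20.5,261),(-20.5,325)): print((S.px(H*[1,1,0]+t*s/1000+[0,0,z/1000])[0]-[340,180])*4)
```

```text
(185, 140) rim -25.0 z 293.0
(152, 170) rim -39.7 z 265.7
(132, 192) rim -48.7 z 245.9
(130, 120) rim -53.5 z 293.4
(208, 160) rim -12.4 z 285.4
(236, 108) rim -2.5 z 324.4
(128, 210) rim -49.8 z 232.5
[194.90564211 134.16916988]
[187.73123516 189.82492661]
[200.02647173  94.52039837]
```

The crop shows the key leaning in the grip (~28°, bottom towards yellow at crop (130,195)); the wheel did not roll. I will right the key against the rim's side face, then push along the closing direction instead.

step_arm(
  motion=[
    [[0, 0, -0.3], 0],
    [[0, 0, -0.7], 0],
    [[0, -0.2, -0.8], -0.18],
    [[0, -0.5, -0.8], -0.36],
    [[0, -0.8, -0.8], -0.54],
    [[0, -0.9, -0.8], -0.72],
    [[0, -0.9, -0.8], -0.9],
    [[0, -0.9, -0.8], -1.08],
    [[0, -0.9, -0.8], -1.26],
    [[0, -0.9, -0.8], -1.44],
  ],
)

```text
time: 20.38
tool_pos: [0.4778, 0.0952, 0.3471]
tool_rot: [-3.142, 0.0, -3.114]
contact_force: [0.6, -0.0, -1.0]
opening: 0.0228
grip_force: 40.0
```

step_arm(
  motion=[
    [[0, 0, 0], -0.13],
    [[0, 0, 0.4], -0.13],
    [[0, 0, 0.9], -0.13],
    [[0, 0, 1.2], -0.13],
    [[0, 0, 1.2], -0.13],
    [[0, 0, 1.2], -0.13],
  ],
  squeeze=20,
)

```text
time: 21.12
tool_pos: [0.4783, 0.0953, 0.276]
tool_rot: [-3.141, 0.002, -2.99]
contact_force: [0.1, 0.2, -1.9]
opening: 0.0238
grip_force: 20.0
```

```bash
python3 st.py
```

```text
t 21.12 axle -53.57 rim -20.93 z 276.03 rot [-3.141e+00  2.000e-03 -2.990e+00] F axle 0.1 rim 0.2 z -1.9 M [ 0.155 -0.111 -0.063] q6 -1.683
```

step_arm(
  motion=[
    [[-0.12, 0, 0], 0],
    [[-0.18, 0, 0], 0],
    [[-0.24, 0, 0], 0],
    [[-0.3, 0, 0], 0],
    [[-0.35, 0, 0], 0],
    [[-0.4, 0, 0], 0],
    [[-0.44, 0, 0], 0],
    [[-0.44, 0, 0], 0],
  ],
)

```text
time: 22.12
tool_pos: [0.504, 0.0994, 0.275]
tool_rot: [-3.141, -0.0, -2.989]
contact_force: [-3.3, -0.0, 0.1]
opening: 0.0235
grip_force: 20.0
```

```bash
python3 st.py
```

```text
t 22.12 axle -27.54 rim -20.91 z 275.04 rot [-3.141 -0.    -2.989] F axle -3.3 rim 0.5 z 0.1 M [-0.036  0.613  0.047] q6 -1.678
```

step_arm(
  motion=[
    [[-0.02, 0, 0], 0],
    [[-0.04, 0, 0], 0],
    [[-0.05, 0, 0], 0],
    [[-0.05, 0, 0], 0],
  ],
)

```text
time: 22.62
tool_pos: [0.5069, 0.0998, 0.2751]
tool_rot: [-3.141, 0.0, -2.989]
contact_force: [-3.4, -1.4, 0.9]
opening: 0.0236
grip_force: 20.0
```

```bash
python3 st.py
python3 - <<'E'
from h import *
S=Cam("scene");cv2.imwrite("pics/s9.png",cv2.resize(S.im[170:290,330:450],None,fx=4,fy=4,interpolation=cv2.INTER_CUBIC)[:,:,::-1])
W=Cam("wrist");cv2.imwrite("pics/w9.png",np.ascontiguousarray(cv2.resize(W.im[100:360,230:410],None,fx=2,fy=2,interpolation=cv2.INTER_CUBIC)[:,:,::-1]))
a=cv2.imread("pics/s9.png");b=cv2.imread("pics/w9.png");c=np.zeros((520,840,3),np.uint8);c[:480,:480]=a;c[:520,480:]=b;cv2.imwrite("pics/c9.png",cv2.resize(c,(800,495)))
E
```

```text
t 22.62 axle -24.60 rim -20.92 z 275.13 rot [-3.141  0.    -2.989] F axle -3.6 rim -0.8 z 0.9 M [-0.016  0.62   0.003] q6 -1.677
```

View pics/c9.png

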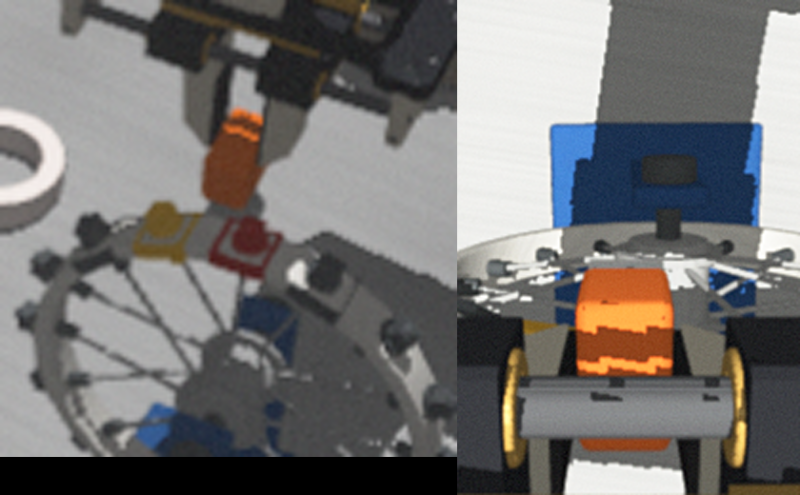

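The composite shows the key (handle at scene crop (235,155), wrist crop (625,320)) beside the rim and looking close to upright again, as in the first held view; I check that numerically.

Run:
```python
from h import *
def ext(im):
    m=cv2.inRange(cv2.cvtColor(im,cv2.COLOR_RGB2HSV),(2,150,40),(22,255,255)); m[:200]=0;m[350:]=0;m[:,:270]=0;m[:,365:]=0
    return [(int(c),int(np.nonzero(m[:,c])[0].min()),int(np.nonzero(m[:,c])[0].max())) for c in (300,310,318,326,336)]
print(ext(cv2.imread("pics/w4.png")[:,:,::-1]))
print(ext(cv2.imread("pics/w3.png")[:,:,::-1]) if 0 else '')
W=Cam("wrist"); print(ext(W.im))
# predicted corner rows for tilt th about tool y, pivot at tool z=0..; key top at z=-26.6mm, bottom of handle +3.4
T=robot.read_camera("wrist")["T_tool_cam"]; Ti=np.linalg.inv(T)
for th in (-.3,-.2,-.1,0,.1,.2,.3,.5):
    c,s=np.cos(th),np.sin(th); out=[]
    for x,z in ((21,-26.6),(-21,-26.6),(21,3.4)):
        p=np.array([c*x+s*z,0,-s*x+c*z,1000])/1000; q=(Ti@p)[:3]; out.append(round(W.K[1,2]+W.K[1,1]*(-q[1])/(-q[2]),1))
    print(th,out)
```

```text
[(300, 244, 336), (310, 244, 337), (318, 243, 337), (326, 243, 336), (336, 244, 336)]

[(300, 242, 335), (310, 241, 335), (318, 241, 335), (326, 241, 336), (336, 241, 335)]
-0.3 [np.float64(234.3), np.float64(324.7), np.float64(238.1)]
-0.2 [np.float64(239.9), np.float64(329.3), np.float64(237.5)]
-0.1 [np.float64(246.1), np.float64(333.2), np.float64(237.2)]
0 [np.float64(252.8), np.float64(336.3), np.float64(237.3)]
0.1 [np.float64(259.9), np.float64(338.7), np.float64(237.8)]
0.2 [np.float64(267.3), np.float64(340.3), np.float64(238.7)]
0.3 [np.float64(274.9), np.float64(341.2), np.float64(240.1)]
0.5 [np.float64(290.1), np.float64(340.9), np.float64(243.9)]
```

step_arm(
  motion=[
    [[0.1, 0, 0], 0],
    [[0.1, 0, -0.4], 0],
    [[0.1, 0, -0.8], 0],
    [[-0.2, -0.05, -0.8], 0],
    [[-0.405, -0.05, -0.8], 0],
    [[-0.405, -0.05, -0.6], 0],
    [[-0.405, -0.05, -0.4], 0],
    [[-0.405, -0.05, -0.4], 0],
  ],
  squeeze=60,
)

```text
time: 23.82
tool_pos: [0.5302, 0.1005, 0.2974]
tool_rot: [3.141, -0.003, -2.989]
contact_force: [-0.5, -0.5, -1.6]
opening: 0.0229
grip_force: 60.0
```

```bash
python3 st.py
```

```text
t 23.82 axle -1.48 rim -23.82 z 297.38 rot [ 3.141e+00 -3.000e-03 -2.989e+00] F axle -0.6 rim -0.4 z -1.6 M [ 0.11  -0.147  0.046] q6 -1.678
```

step_arm(
  motion=[
    [[-0.015, 0.06, 0], 0],
    [[-0.015, 0.12, 0], 0],
    [[-0.015, 0.18, 0], 0],
    [[-0.015, 0.24, 0], 0],
    [[-0.015, 0.3, 0], 0],
    [[-0.015, 0.36, 0.005], 0],
    [[-0.015, 0.36, 0.005], 0],
  ],
)

```text
time: 24.7
tool_pos: [0.5292, 0.1203, 0.2993]
tool_rot: [-3.137, 0.0, -2.99]
contact_force: [0.9, -8.3, -1.5]
opening: 0.0229
grip_force: 60.1
```

```bash
python3 st.py
cat > wh.py <<'E'
from h import *
# wheel angle from the red/yellow centroids in scene and top views
e=np.array([np.cos(.156),np.sin(.156),0]); t=np.array([-np.sin(.156),np.cos(.156),0]); H=np.array([.528,.1243,.14])
for n,lo,hi,off in (("red",(0,140,50),(5,255,255),.196),("yel",(18,110,60),(34,255,255),-.196)):
    for k in ("scene","top","wrist"):
        c=Cam(k); m=cv2.inRange(c.hsv(),np.array(lo),np.array(hi))
        g=np.arange(-.9,.9,.005); P=np.array([H+.117*(np.sin(a)*t+np.cos(a)*np.array([0,0,1])) for a in g]); U=c.px(P)
        ok=[0<=int(v)<480 and 0<=int(u)<640 and m[max(0,int(v)-2):int(v)+3,max(0,int(u)-2):int(u)+3].mean()>60 for u,v in U]
        s=g[ok]; print(n,k,len(s),s.min().round(3) if len(s) else "",s.max().round(3) if len(s) else "","mid",((s.min()+s.max())/2).round(3) if len(s) else "")
E
python3 wh.py
```

```text
t 24.70 axle 0.54 rim -4.15 z 299.30 rot [-3.137  0.    -2.99 ] F axle -0.4 rim -8.3 z -1.5 M [-1.567 -0.156  0.004] q6 -1.637
red scene 23 0.075 0.185 mid 0.13
red top 0   mid 
red wrist 27 0.095 0.225 mid 0.16
yel scene 40 -0.405 -0.21 mid -0.307
yel top 6 -0.335 -0.31 mid -0.322
yel wrist 49 -0.42 -0.165 mid -0.292
```

step_arm(
  motion=[
    [[0, 0.07, 0.02], 0],
    [[0, 0.14, 0.03], 0],
    [[0, 0.21, 0.04], 0],
    [[0, 0.28, 0.05], 0],
    [[0, 0.35, 0.06], 0],
    [[0, 0.42, 0.07], 0],
    [[0, 0.49, 0.08], 0],
    [[0, 0.54, 0.085], 0],
    [[0, 0.54, 0.085], 0],
  ],
)

```text
time: 26.12
tool_pos: [0.5242, 0.1521, 0.2939]
tool_rot: [-3.137, -0.0, -2.99]
contact_force: [0.5, -7.2, -3.2]
opening: 0.0229
grip_force: 60.1
```

```bash
python3 st.py;python3 wh.py
```

```text
t 26.12 axle 0.59 rim 28.05 z 293.90 rot [-3.137 -0.    -2.99 ] F axle -0.6 rim -7.2 z -3.2 M [-1.731 -0.16   0.077] q6 -1.577
red scene 25 0.34 0.46 mid 0.4
red top 0   mid 
red wrist 21 0.38 0.48 mid 0.43
yel scene 57 -0.15 0.13 mid -0.01
yel top 0   mid 
yel wrist 50 -0.16 0.1 mid -0.03
```

step_arm(
  motion=[
    [[0, -0.04, 0], 0],
    [[0, -0.04, -0.1], 0],
    [[0, -0.04, -0.4], 0],
    [[-0.3, -0.3, -0.7], 0],
    [[-0.6, -0.46, -0.7], 0],
    [[-0.9, -0.46, -0.7], 0],
    [[-0.9, -0.46, -0.7], 0],
    [[-0.9, -0.46, -0.7], 0],
  ],
)

```text
time: 27.42
tool_pos: [0.5812, 0.1354, 0.336]
tool_rot: [3.141, 0.0, -2.989]
contact_force: [0.8, 0.2, -2.3]
opening: 0.0229
grip_force: 60.0
```

```bash
python3 st.py
python3 - <<'E'
from h import *
W=Cam("wrist"); e=np.array([np.cos(.156),np.sin(.156),0]); t=np.array([-np.sin(.156),np.cos(.156),0]); H=np.array([.528,.1243,.14])
cv2.imwrite("pics/w10.png",W.im[:,:,::-1])
for n,lo,hi in (("yel",(18,100,50),(34,255,255)),("red",(0,140,40),(5,255,255))):
  u0=W.px(H+[0,0,.115])[0]
  for q in W.blobs(lo,hi,25):
    if np.hypot(*(q[1]-u0))>110: continue
    y,x=np.nonzero(q[2]); c=[(x.min(),y.mean()),(x.max(),y.mean()),(x.mean(),y.min()),(x.mean(),y.max())]
    P=W.plane(c,.257); print(n,q[0],q[1].round(1),(x.min(),x.max(),y.min(),y.max()),"rim %.1f..%.1f axle %.1f..%.1f"%((P[0]-H)@t*1e3,(P[1]-H)@t*1e3,(P[2]-H)@e*1e3,(P[3]-H)@e*1e3))
u=W.px(H+[0,0,.115])[0].astype(int); print(u)
h=W.hsv()
m=cv2.inRange(h,(18,100,50),(34,255,255))[u[1]-26:u[1]+27,u[0]-30:u[0]+31]
print("\n".join("".join(".#"[v>0] for v in r) for r in m[::2]))
E
```

```text
t 27.43 axle 54.26 rim 2.73 z 335.99 rot [ 3.141  0.    -2.989] F axle 0.9 rim 0.1 z -2.3 M [ 0.107 -0.138 -0.016] q6 -1.623
yel 558 [307.7 167.1] (np.int64(295), np.int64(321), np.int64(154), np.int64(180)) rim -13.2..5.6 axle -10.0..8.5
yel 543 [309.3 165.9] (np.int64(287), np.int64(328), np.int64(147), np.int64(186)) rim -19.0..10.7 axle -14.9..12.8
red 500 [372.6 166.8] (np.int64(359), np.int64(384), np.int64(149), np.int64(184)) rim 33.2..51.3 axle -13.5..11.5
red 127 [351.5 168.3] (np.int64(348), np.int64(365), np.int64(148), np.int64(185)) rim 25.2..37.6 axle -14.2..12.2
[313 168]Traceback (most recent call last):
  File "<stdin>", line 13, in <module>
  File "<stdin>", line 13, in <genexpr>
  File "<stdin>", line 13, in <genexpr>
TypeError: string indices must be integers, not 'numpy.bool'
```

step_arm(
  motion=[
    [[0.4, -0.11, 0], 0],
    [[0.8, -0.11, 0], 0],
    [[0.91, -0.11, 0], 0],
    [[0.91, -0.11, 0.3], 0],
    [[0.91, -0.11, 0.42], 0],
    [[0.91, -0.11, 0.45], 0],
    [[0.91, -0.11, 0.45], 0],
  ],
)

```text
time: 28.35
tool_pos: [0.529, 0.1202, 0.3089]
tool_rot: [-3.142, 0.0, -2.989]
contact_force: [-0.3, 0.0, -1.5]
opening: 0.0227
grip_force: 60.0
```

```bash
python3 st.py
```

```text
t 28.35 axle 0.33 rim -4.18 z 308.92 rot [-3.142  0.    -2.989] F axle -0.3 rim 0.1 z -1.5 M [ 0.073 -0.105 -0.028] q6 -1.641
```

step_arm(
  motion=[
    [[0.01, 0, 0.02], 0],
    [[0.01, 0, 0.04], 0],
    [[0.01, 0, 0.06], 0],
    [[0.01, 0, 0.08], 0],
    [[0.01, 0, 0.1], 0],
    [[0.01, 0, 0.1], 0],
  ],
)

```text
time: 29.1
tool_pos: [0.528, 0.12, 0.3026]
tool_rot: [-3.141, -0.0, -2.989]
contact_force: [0.6, 0.1, -1.7]
opening: 0.0229
grip_force: 60.0
```

```bash
python3 st.py
```

```text
t 29.10 axle -0.62 rim -4.24 z 302.57 rot [-3.141 -0.    -2.989] F axle 0.7 rim 0.0 z -1.7 M [-0.012 -0.164 -0.019] q6 -1.641
```

step_arm(
  motion=[
    [[0, 0, 0.02], 0],
    [[0, 0, 0.04], 0],
    [[0, 0, 0.06], 0],
    [[0, 0, 0.08], 0],
    [[0, 0, 0.1], 0],
    [[0, 0, 0.1], 0],
  ],
)

```text
time: 29.85
tool_pos: [0.528, 0.1201, 0.2965]
tool_rot: [-3.142, -0.0, -2.989]
contact_force: [0.1, -0.5, -2.7]
opening: 0.0227
grip_force: 60.0
```

```bash
python3 st.py
```

```text
t 29.85 axle -0.64 rim -4.18 z 296.55 rot [-3.142 -0.    -2.989] F axle 0.0 rim -0.6 z -2.7 M [-0.012 -0.129 -0.007] q6 -1.641
```

step_arm(
  motion=[
    [[0, 0, 0], 0.12],
    [[0, 0, 0], 0.24],
    [[0, 0, 0], 0.36],
    [[0, 0, 0], 0.5],
    [[0, 0, 0], 0.65],
    [[0, 0, 0], 0.8],
    [[0, 0, 0], 0.95],
    [[0, 0, 0], 1.1],
    [[0, 0, 0], 1.25],
    [[0, 0, 0], 1.4],
  ],
)

```text
time: 31.1
tool_pos: [0.5278, 0.1198, 0.2967]
tool_rot: [-3.141, 0.0, 1.889]
contact_force: [-1.5, -1.1, -0.7]
opening: 0.0226
grip_force: 60.0
```

```bash
python3 st.py
```

```text
t 31.10 axle -0.92 rim -4.38 z 296.65 rot [-3.141  0.     1.889] F axle -1.6 rim -0.9 z -0.7 M [-0.238  0.096  0.132] q6 -0.236
```

step_arm(
  motion=[
    [[0, 0, 0], 0.16],
    [[0, 0, 0], 0.32],
    [[0, 0, 0], 0.48],
    [[0, 0, 0], 0.64],
    [[0, 0, 0], 0.8],
    [[0, 0, 0], 0.96],
    [[0, 0, 0], 1.12],
    [[0, 0, 0], 1.28],
    [[0, 0, 0], 1.4],
    [[0, 0, 0], 1.4],
  ],
)

```text
time: 32.35
tool_pos: [0.5279, 0.1202, 0.2967]
tool_rot: [-3.141, 0.0, 0.495]
contact_force: [0.0, 0.7, -1.0]
opening: 0.0229
grip_force: 60.0
```

```bash
python3 st.py
```

```text
t 32.35 axle -0.71 rim -4.02 z 296.71 rot [-3.141  0.     0.495] F axle 0.1 rim 0.7 z -1.0 M [0.114 0.167 0.054] q6 1.158
```

step_arm(
  motion=[
    [[0, 0, 0], 0.15],
    [[0, 0, 0], 0.3],
    [[0, 0, 0], 0.43],
    [[0, 0, 0], 0.52],
    [[0, 0, 0], 0.545],
    [[0, 0, 0], 0.545],
    [[0, 0, 0], 0.545],
  ],
)

```text
time: 33.22
tool_pos: [0.5281, 0.1202, 0.2967]
tool_rot: [-3.141, -0.0, -0.05]
contact_force: [0.3, 0.6, -0.8]
opening: 0.0226
grip_force: 60.0
```

```bash
python3 st.py
```

```text
t 33.23 axle -0.54 rim -4.09 z 296.71 rot [-3.141 -0.    -0.05 ] F axle 0.4 rim 0.6 z -0.8 M [0.324 0.087 0.065] q6 1.702
```

step_arm(
  motion=[
    [[0, 0, 0], -0.1],
    [[0, 0, 0], -0.2],
    [[0, 0, -0.05], -0.2],
    [[0, 0, -0.15], -0.2],
    [[0, 0, -0.3], -0.2],
    [[0, 0, -0.6], -0.2],
    [[0, 0, -0.6], -0.2],
    [[0, 0, -0.6], -0.2],
  ],
)

```text
time: 34.22
tool_pos: [0.5279, 0.12, 0.3323]
tool_rot: [3.142, 0.0, 0.149]
contact_force: [-0.6, 0.4, -2.0]
opening: 0.0227
grip_force: 60.0
```

```bash
python3 st.py
```

```text
t 34.23 axle -0.75 rim -4.20 z 332.31 rot [3.142 0.    0.149] F axle -0.5 rim 0.4 z -2.0 M [0.043 0.04  0.048] q6 1.504
```

step_arm(
  motion=[
    [[-0.4, 0, -0.4], 0],
    [[-0.9, 0, -0.4], 0],
    [[-0.9, 0, -0.4], 0],
    [[-0.9, 0, -0.4], 0],
  ],
)

```text
time: 34.72
tool_pos: [0.4749, 0.1121, 0.3563]
tool_rot: [3.141, 0.0, 0.149]
contact_force: [0.4, 0.6, -1.5]
opening: 0.0228
grip_force: 60.0
```

```bash
python3 st.py
python3 - <<'E'
from h import *
W=Cam("wrist"); e=np.array([np.cos(.156),np.sin(.156),0]); t=np.array([-np.sin(.156),np.cos(.156),0]); H=np.array([.528,.1243,.14])
cv2.imwrite("pics/w11.png",W.im[:,:,::-1])
def ori(im,c,r,yaw):
    g=im.astype(float); g=cv2.GaussianBlur(g,(0,0),.8); gx=cv2.Sobel(g,6,1,0);gy=cv2.Sobel(g,6,0,1)
    Y,X=np.mgrid[:im.shape[0],:im.shape[1]]; m=np.hypot(X-c[0],Y-c[1])<r
    z=(gx+1j*gy)[m]; s=np.sum(abs(z)*np.exp(4j*np.angle(z))); return round(np.angle(s)/4,3),round(abs(s)/np.sum(abs(z)),2)
G=W.im[:,:,0]
for n,lo,hi in (("yel",(18,100,40),(34,255,255)),("red",(0,140,30),(5,255,255))):
  u0=W.px(H+[0,0,.115])[0]
  for q in W.blobs(lo,hi,100):
    if np.hypot(*(q[1]-u0))>110: continue
    y,x=np.nonzero(q[2]); c=[(x.min(),y.mean()),(x.max(),y.mean())]; P=W.plane(c,.257)
    print(n,q[0],q[1].round(1),(x.min(),x.max(),y.min(),y.max()),"rim",((P-H)@t*1e3).round(1),[ori(W.im[:,:,k],q[1],r,0) for k in (0,1) for r in (7,9,11)])
for a in (-.426,-.033,.36,.75,1.14):
    P=H+.127*(np.sin(a)*t+np.cos(a)*np.array([0,0,1])); u=W.px(P)[0]; print(a,u.round(),[ori(W.im[:,:,k],u,9,0) for k in (0,1)])
E
```

```text
t 34.73 axle -54.39 rim -3.82 z 356.29 rot [3.141 0.    0.149] F axle 0.5 rim 0.5 z -1.5 M [ 0.01  -0.004 -0.05 ] q6 1.497
yel 474 [317.4 167.7] (np.int64(306), np.int64(329), np.int64(156), np.int64(180)) rim [  4.9 -13.1] [(np.float64(0.103), np.float64(0.01)), (np.float64(0.094), np.float64(0.01)), (np.float64(0.048), np.float64(0.01)), (np.float64(-0.653), np.float64(0.08)), (np.float64(-0.629), np.float64(0.03)), (np.float64(-0.234), np.float64(0.02))]
yel 455 [317.  166.5] (np.int64(298), np.int64(336), np.int64(149), np.int64(185)) rim [ 11.2 -18.5] [(np.float64(0.456), np.float64(0.04)), (np.float64(0.138), np.float64(0.01)), (np.float64(-0.274), np.float64(0.01)), (np.float64(0.783), np.float64(0.06)), (np.float64(-0.642), np.float64(0.04)), (np.float64(0.1), np.float64(0.03))]
red 434 [257.5 167.6] (np.int64(247), np.int64(270), np.int64(151), np.int64(183)) rim [51.1 33.1] [(np.float64(-0.162), np.float64(0.52)), (np.float64(-0.118), np.float64(0.42)), (np.float64(-0.088), np.float64(0.35)), (np.float64(-0.532), np.float64(0.06)), (np.float64(-0.706), np.float64(0.19)), (n
[... 165 characters left out ...]
t64(0.81)), (np.float64(-0.028), np.float64(0.75)), (np.float64(-0.029), np.float64(0.66)), (np.float64(-0.029), np.float64(0.92)), (np.float64(-0.031), np.float64(0.86)), (np.float64(-0.029), np.float64(0.76))]
-0.426 [379. 166.] [(np.float64(-0.022), np.float64(0.29)), (np.float64(-0.024), np.float64(0.28))]
-0.033 [318. 167.] [(np.float64(0.495), np.float64(0.01)), (np.float64(-0.68), np.float64(0.04))]
0.36 [255. 167.] [(np.float64(-0.113), np.float64(0.45)), (np.float64(-0.156), np.float64(0.47))]
0.75 [211. 166.] [(np.float64(0.493), np.float64(0.03)), (np.float64(0.43), np.float64(0.03))]
1.14 [194. 165.] [(np.float64(-0.083), np.float64(0.26)), (np.float64(-0.092), np.float64(0.26))]
```

step_arm(
  motion=[
    [[-0.3, 0.8, 0], 0],
    [[-0.6, 1.6, 0], 0],
    [[-0.9, 2.4, 0], 0],
    [[-1.2, 3.2, 0], 0.1],
    [[-1.4, 4.0, 0], 0.2],
    [[-1.6, 4.8, 0], 0.328],
    [[-1.8, 5.6, 0], 0.328],
    [[-1.87, 6.3, 0.5], 0.328],
    [[-1.87, 6.55, 1.0], 0.328],
    [[-1.87, 6.55, 1.0], 0.328],
  ],
)

```text
time: 36.02
tool_pos: [0.4212, -0.2936, 0.2937]
tool_rot: [-3.138, 0.006, -0.181]
contact_force: [-1.1, -0.2, -1.5]
opening: 0.0224
grip_force: 60.0
```

step_arm(
  motion=[
    [[0, 0, 0], 0],
    [[0, 0, 0], 0],
  ],
)

```text
time: 36.28
tool_pos: [0.4227, -0.2929, 0.2983]
tool_rot: [3.14, -0.002, -0.178]
contact_force: [-0.6, 0.3, -1.4]
opening: 0.0223
grip_force: 60.0
```

Run:
```python
from h import *
W=Cam("wrist"); o=W.o; print(o["time"],o["tool_pos"],o["tool_rot"],o["opening"],o["contact_force"])
cv2.imwrite("pics/w12.png",W.im[:,:,::-1])
u=W.px([.4913,-.3058,.003])[0].astype(int); print(u)
V=W.hsv()[:,:,2]; w=V[u[1]-50:u[1]+51,u[0]-60:u[0]+61]
print("\n".join(" ".join("%3d"%v for v in r[::5]) for r in w[::5]))
for th in (45,55,65):
    m=(V<th).astype(np.uint8); k=np.zeros_like(m); k[max(0,u[1]-60):u[1]+60,u[0]-60:u[0]+60]=1; m*=k
    n,l,st,c=cv2.connectedComponentsWithStats(m); i=1+np.argmax(st[1:,4])
    P=W.plane(np.argwhere(l==i)[:,::-1],.003)[:,:2].astype(np.float32)*1000; print(th,st[i],cv2.minAreaRect(P),P.mean(0))
```

```text
36.275 [ 0.42265786 -0.292863    0.29831951] [ 3.14010427e+00 -2.39654493e-03 -1.78074526e-01] 0.022283558886604375 [-0.61445252  0.31290966 -1.37400257]
[317 149]
101 106 102 103 107 108 109 104 103 113 105 104 105 182 242 243 146 108 105 105 178 239 239 240 243
105 108 108 103 102 102 105 109 107 102 105 111 109 101 139  99 101 104 103 107 117 241 240 239 242
101 105 107 105 103 105 105 107 103 105 104 105 108 124 184 113 110 104 106 101 107 243 241 242 243
104  98 105 103 103 109 106 107 102 103 103 104 105 241 244 218 104 105 106 108 111 242 243 242 240
106 108  99 105 108 106 103 105 107 104 105 107 102 195  69  82  98 108 104 106 176 240 242 240 241
102 106 101 106 107 100 104 101 106 106 105  35  25  81  80  81  38 107 110 101 107 242 244 243 243
102 109 105 106 104  97 104 103  88  27  28  29  27  30  80  83  26 112 107 109 183 242 241 242 242
101 103 100 106 104 105  49  18  30  25  32  20  28  59  76  61  27  79 106 113 122 243 241 243 242
102 104 105 106 102 105  37  20  26  26  20  24  26  55  34  50  21  25 105 107 184 243 244 242 244
102 105 107 109 102 109 105  22  26 
[... 931 characters left out ...]
 244 242 243 242 243 244 244 241
112 243 242 242 241 242 242 241 242 243 242 242 242 245 244 243 242 244 242 239 242 243 245 243 244
245 243 241 242 243 243 241 242 242 243 243 244 242 242 242 242 243 244 243 244 244 244 242 241 244
45 [ 286  121   64   47 1581] ((494.5191650390625, -306.2718505859375), (59.35163497924805, 68.78555297851562), 11.411256790161133) [ 498.08368 -302.88104]
55 [ 286  120   65   48 1695] ((494.89337158203125, -306.25054931640625), (59.76278305053711, 69.14730834960938), 11.122414588928223) [ 497.86194 -303.48196]
65 [ 285  117   66   51 1785] ((494.84625244140625, -306.3631591796875), (59.86201477050781, 69.65380859375), 11.328288078308105) [ 497.9275  -304.19232]
```

step_arm(
  motion=[
    [[0.6, 0.02, 0], 0],
    [[1.15, 0.02, 0.4], 0],
    [[1.15, 0.02, 1.3], 0],
    [[1.15, 0.02, 2.2], 0],
    [[1.15, 0.02, 3.0], 0],
    [[1.15, 0.02, 3.5], 0],
    [[1.15, 0.02, 3.75], 0],
    [[1.15, 0.02, 3.75], 0],
    [[1.15, 0.02, 3.75], 0],
  ],
)

```text
time: 37.45
tool_pos: [0.4906, -0.3074, 0.0734]
tool_rot: [3.14, -0.003, -0.179]
contact_force: [0.3, -0.3, -1.1]
opening: 0.0228
grip_force: 60.0
```

step_arm(
  motion=[
    [[0, 0, 0.08], 0],
    [[0, 0, 0.16], 0],
    [[0, 0, 0.24], 0],
    [[0, 0, 0.32], 0],
    [[0, 0, 0.38], 0],
    [[0, 0, 0.38], 0],
  ],
)

```text
time: 38.2
tool_pos: [0.4895, -0.3066, 0.0485]
tool_rot: [-3.141, 0.001, -0.179]
contact_force: [-0.1, 0.6, -1.4]
opening: 0.0225
grip_force: 60.0
```

Run:
```python
from h import *
o=robot.observe(); print(o["time"],o["tool_pos"],o["tool_rot"],o["contact_force"],o["torque"])
```

```text
38.2 [ 0.48947845 -0.30658062  0.04852677] [-3.14131545e+00  6.15863190e-04 -1.79202426e-01] [-0.09972997  0.64189735 -1.37104284] [ 0.01427364  0.0520598  -0.04116086]
```

step_arm(
  motion=[
    [[0, 0, 0.04], 0],
    [[0, 0, 0.08], 0],
    [[0, 0, 0.1], 0],
    [[0, 0, 0.115], 0],
    [[0, 0, 0.115], 0],
  ],
)

```text
time: 38.83
tool_pos: [0.4898, -0.3068, 0.0422]
tool_rot: [3.141, -0.0, -0.179]
contact_force: [-0.0, 0.1, 0.3]
opening: 0.0229
grip_force: 60.0
```

step_arm(
  motion=[
    [[0, 0, 0], 0],
    [[0, 0, 0], 0],
    [[0, 0, 0], 0],
    [[0, 0, 0], 0],
    [[0, 0, 0], 0],
    [[0, 0, 0], 0],
  ],
  hand=0,
)

```text
time: 39.58
tool_pos: [0.4896, -0.3067, 0.042]
tool_rot: [3.142, -0.0, -0.179]
contact_force: [-0.1, 0.6, -1.1]
opening: 0.0782
grip_force: 0.0
```

step_arm(
  motion=[
    [[0, 0, 0], 0],
    [[0, 0, -0.5], 0],
    [[0, 0, -1.2], 0],
    [[0, 0, -2.2], 0],
    [[0, 0, -3.0], 0],
    [[0, 0, -3.0], 0],
    [[0, 0, -3.0], 0],
  ],
)

```text
time: 40.45
tool_pos: [0.4893, -0.3064, 0.2214]
tool_rot: [-3.141, 0.001, -0.179]
contact_force: [-0.4, 0.2, -0.3]
opening: 0.0917
grip_force: 0.0
```

Run:
```python
from h import *
W=Cam("wrist"); o=W.o; print(o["time"],o["tool_pos"],o["tool_rot"],o["opening"],o["contact_force"])
u=W.px([.4905,-.306,.068])[0]
q=min(W.blobs((3,100,60),(30,255,255),200),key=lambda q:np.hypot(*(q[1]-u)))
c=max(cv2.findContours(q[2].astype(np.uint8),0,1)[0],key=len)
P=W.plane(c.reshape(-1,2),.068); print(q[0],q[1],u,cv2.minAreaRect(P[:,:2].astype(np.float32)*1000))
S=Cam("scene"); f=min(S.blobs((3,150,60),(20,255,255),40),key=lambda b:np.hypot(*(b[1]-[246,204]))); print(f[:2], tri(W,q[1],S,f[1]))
```

```text
40.45 [ 0.48927733 -0.30639911  0.22140799] [-3.14120720e+00  8.30499947e-04 -1.79178266e-01] 0.09170806385657591 [-0.37169552  0.23472834 -0.29048896]
1165 [318.29356223 218.61459227] [317.0540816  220.43474899] ((491.2879943847656, -307.55279541015625), (24.440662384033203, 45.130516052246094), 79.7737045288086)
(210, array([246.08095238, 204.86666667])) (array([ 0.48989421, -0.30745479,  0.05288163]), np.float64(0.0015156937098798739))
```

```bash
python3 -c "
from cell import robot
print(robot.hand_in())"
```

```text
the job is handed in; nothing more can be done
None
```

I handed the job in at about 40 s: the key turned red one quarter turn, then yellow two quarters, and now stands upright in its cup, released. I worked out both final angles from the key's rotation; a rough camera check put red within about 0.1 rad and could not read yellow. On the first try at rolling the wheel, the key slipped over yellow and tilted in the grip. I straightened it against the rim's side and rolled the wheel by pushing the key against the red nipple.

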